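# Check a tube's length on the bench centres with a taper gauge

### The arm

A 6-joint arm with a two-finger parallel gripper is mounted at the origin on the work surface; the furniture and walls round the work are solid. World frame = base frame: x ahead of the robot, y to its left, z up, the work surface at z = 0. Lengths are in m, angles in rad, forces in N, time in s.
With the tool pointing down it reaches from about 0.325 to 0.9 m from the base axis. Payload 3.5 kg.
Tool frame: the origin (TCP) lies on the centre line of the jaws, within the pads' length; the fingertips stand 14 mm ahead of it and the grasp point (between the pads) lies 5 mm behind it (arm.nose_length is the distance from the TCP to the fingertips, in m); z points along the fingers, y is the line along which they close (so a half turn about z gives the same grasp; the last joint's range is limited). The gripper opens to 85 mm and grips with 20 to 120 N. Pads are 22 mm wide; open, the fingers measure 114 mm over their backs; the gripper's body (76 mm by 85 mm) begins 54 mm behind the grasp point. The pads swing forward as they close: fully open they stand 13 mm farther back than shut.
Start: joints at [1.043, 0.276, -0.026, 1.268, 0, 1.467], TCP at [0.258, 0.569, 0.245] pointing down, gripper open.
Joint ranges: [-3.12, 3.12], [-0.85, 1.88], [-1.08, 1.24], [-1.95, 2.15], [-1.57, 1.53], [-3.14, 3.14]. Speed limits (rad/s): [2.57, 2.57, 3.14, 3.14, 3.14, 3.14].

### API

Orientations are given as a 3x3 rotation matrix whose columns are the frame's x, y, z axes.
In Python, from rig import arm gives the robot as it stands.
- The arm moves only by the tool move_arm, never from a script. Its argument "motion" is a list of rows, each a list of 3 entries, a list of its own where there are three numbers: the shift along the tool's x, y, z in cm, then the turn, a rotation vector about the tool's x, y, z in rad, then the finger opening in cm, from 0 to 8.54. A call has 1 to 10 rows; each row is the pose to reach, as a shift and turn from the pose commanded when the call began, along the tool's axes at that moment; what a row does not reach only later rows make up. A row lasts 1/10 s, in which the tool goes at most 50 mm and 8.59 degrees, less where a joint would pass 70% of its speed; a pose out of reach is approached as far as the arm can. A call with a gripper value outside its range is refused whole. The fingers move at their own pace and stop on an object; "squeeze" is the grip in N (left out, the last holds). Time passes only in rows, so rows that repeat a pose let the fingers close. It gives the time, the measured TCP pose, the force, the opening and the grip force at its end, in the units of the state.
- arm.read_state(): the state, without advancing time (a new reading comes with each control period).
- arm.capture(name): name is "scene" or "top"; returns a dict with "img" (400x640x3 uint8, red, green, blue), "fx", "fy", "cx", "cy" (pixels), "extrinsics" (4x4, takes a point from world to camera coordinates). Camera axes: x right, y up, looking along -z (the intrinsics and any distortion apply to the point x, -y, -z); pixel columns grow to the right and rows downward; lengths in m; the calibration is good to about 2 mm. A picture is of the moment at which its call begins. There is no depth.
- arm.job_done(): hands the job in; it is judged then, once.
The state is a dict: "t": time; "joint_pos": joint angles; "dq": joint speeds; "effort": joint torques, N m; "position": TCP position; "orientation": TCP orientation; "ft_force": force on the tool from outside, world axes, zero at the start; "ft_torque": the same for the moment, N m; "opening": opening from 0.0 (shut) to 1.0 (fully open); "grip_force": force on a finger pad.
Only numpy, scipy, OpenCV 4.12 (cv2) and the standard library are available. Lean on these libraries where they do the work, as an engineer would, in place of code of your own. Each camera call takes 0.05 s, during which the arm holds its last target. There are 200 camera calls.

### The job

Check the longer of the two brass tubes on the bench centres: take it from the rack, lay it in the bench's vee rests, then slide the tailstock up by its knob until the tube is held firmly between the two centres. Then fetch the taper gauge from its stand, slide its blade straight down into the gap between the tailstock's face plate and the fixed datum plate until it drags snugly on both, and finish holding it still at that depth so that I can read it; do not let go of it and do not force it, because that would push the tailstock back off the tube. Leave the shorter tube and the other things on the desk where they are.

Things in the scene. Friction and masses are not known exactly. Their poses are not given: they have to be found in the camera images.
- bench: Grey bench centres, fixed; base 100 x 273 mm (x -64..+36, y -168..+105 mm), its top 16 mm above the desk. Origin on the desk under the middle of the seated tube; y runs along the line of centres towards the fixed head, x is level, z up. Two steel vee rests, 8 x 30 mm, at y +34 and -48 mm; a tube lying in them has its axis 44 mm above the desk, and its middle may lie at y -10 to -22 mm.
- centre_line (a point): Middle of the seated tube, on the line of centres, 46 mm above the desk (2 mm above a tube in the rests: the cones lift it). Axes as the bench. The head, 46 mm wide and 66 mm high, stands at y +72..+102 mm; its steel cone points to -y, tip at y +53 mm, and widens from 3 to 16 mm across. The tailstock's cone is alike and faces it; its tip is at y = -93 mm + joint tail.
- tail (a joint): Sliding tailstock, m: 0 = drawn back, growing towards the head (bench +y); 0.040 with the long tube firm between both cones. Starts at 0 to 0.008. It slides stiffly (about 8 N) and stays where it is left; pressing the tube home takes some 12 to 18 N in all. The gauge pushed in too hard (over 8 N on its plate) slides it back. Its block is 44 mm wide, 62 mm high.
- tail_knob (a point): Middle of the round black upright knob on top of the tailstock: 18 mm across, from 78 to 104 mm above the desk, this point 91 mm; at bench x +6 mm. The block's top below it is 62 mm above the desk.
- tail_face (a point): On the flat front (towards bench +y) of the tailstock's steel face plate, at its upper edge, 66 mm above the desk, bench x -45 mm, bench y = -112 mm + joint tail. The plate is 6 mm thick, reaches from bench x -60 to +22 mm and down to 20 mm above the desk. Axes as the bench; moves with the tailstock.
- datum_face (a point): Fixed steel datum plate, upright, 30 mm wide (bench x -60..-30 mm), 7 mm thick, facing the tailstock's face plate: middle of the upper edge of its measuring face (towards bench -y), 66 mm above the desk, bench x -45 mm. Axes as the bench. Its y differs from job to job: with the long tube seated the gap is 6 to 9 mm. The base lies 50 mm below the plates' upper edge.
- gauge_grip (a point): Centre of the taper gauge's handle, a dark upright bar 22 mm wide (its x), 14 mm thick (y), 48 mm high (z). Gauge about 0.11 kg, standing blade down in its stand. The steel blade is 14 mm wide (x); its thickness (y) grows evenly from 2.4 mm at the tip to 12 mm at the handle, 48 mm up (0.2 mm per mm). In use its x lies along the bench's x, either way round.
- tube_mid (a point): Centre of the longer brass tube, the one to check: 120 mm long, 18 mm outer and 10 mm inner diameter, about 0.12 kg, lying level in the rack, its axis 64 mm above the desk. The y axis runs along the tube; the other two may have rolled to any angle. The middle 52 mm of each tube is free between the rack's vees, above a black board 26 mm high.
- tube_short_mid (a point): Centre of the shorter brass tube, to be left alone: 90 mm long, otherwise the same, parallel to the other, 80 mm beside it in the rack (either may be in front); y axis along the tube.
- gauge_tip (a point): Tip of the gauge's blade (middle of its lower end), 72 mm below the handle's centre along the gauge's z; same axes.
- stand_top (a point): Middle of the top of the aluminium stand, a fixed block 50 x 44 x 56 mm with a slot in which the gauge stands: this point is 56 mm above the desk. The underside of the gauge's handle rests on it. Axes parallel to the waiting gauge's.
- caliper: Steel vernier caliper, 200 x 74 x 8 mm, lying flat behind the bench; origin under its middle. To be left alone.
- eraser: Eraser in a card sleeve, 48 x 22 x 12 mm, behind the bench; origin under its middle. To be left alone.
- filter: Small metal filter block with trimmers, 72 x 28 x 23 mm, to the right behind the gauge's stand; origin under its middle. To be left alone.
- adapter_n: Metal barrel adapter standing on end, 22 mm across, 35 mm high, behind the bench on the right; origin under its middle. To be left alone.
- tee_bnc: Small metal tee connector, 42 x 29 x 16 mm, behind the bench on the right; origin under its middle. To be left alone.

How it is judged:
On the way:
1. the long tube is held between the two centres, lifted off the vee rests, with the gauge still in its stand and the fingers off the tube (value of joint tail between 0.0385 and 0.042 m and z of tube_mid in the frame of bench above 0.0447 m and y of tube_mid in the frame of bench above -0.002 m and angle between the y axis of tube_mid and the y axis of bench, either way round below 0.03 rad and contact force between the fingers and tube below 0.1 N and horizontal distance between gauge_tip and stand_top below 0.02 m), for 0.2 s.
At the end, for the whole second after the job is handed in: Long tube between the centres, off the rests (within 1.3 mm in height, 2 mm along), tailstock 38.5 to 42 mm, both untouched; gauge gripped, still, upright (0.12 rad), square (0.2 rad), tip 10 mm or more down and within 12 mm of the middle, pressing both plates with 0.4 to 15 N, clear of the base (value of joint tail between 0.0385 and 0.042 m and z of tube_mid in the frame of bench above 0.0447 m and y of tube_mid in the frame of bench between -0.002 and 0.002 m and angle between the y axis of tube_mid and the y axis of bench, either way round below 0.03 rad and contact force between the arm and tube below 0.1 N and contact force between the arm and tail below 0.1 N and contact force between gauge and tail between 0.4 and 15 N and contact force between gauge and datum between 0.4 and 15 N and contact force between the fingers and gauge above 1 N and angle between gauge_tip's own z axis and vertical below 0.12 rad and angle between the x axis of gauge_tip and the x axis of bench, either way round below 0.2 rad and z of gauge_tip in the frame of datum_face between -0.045 and -0.01 m and x of gauge_tip in the frame of datum_face between -0.012 and 0.012 m and linear speed of gauge below 0.01 m/s); the arm keeps its last pose, push and grip.
It fails at once if the gauge is forced into the gap (over 40 N on a plate) (contact force between gauge and tail above 40 N or contact force between gauge and datum above 40 N).
It fails at once if the shorter tube or another thing on the desk is moved by more than 30 mm (distance of any of tube_short_mid, caliper, eraser, filter, adapter_n, tee_bnc from where it was at the start of the episode above 0.03 m).
It also fails if it takes over 64 s, if anything falls off the work surface, if the arm or the gripper's body presses on something with over 40 N, if the wrist force passes 120 N, or if a joint passes its speed limit or range.

## Working session

There is one attempt and no reset: what is moved stays moved. The work goes in short steps, Python scripts to look and compute and a tool call to move; the robot and the scene stay as the last step left them, time stands still between calls to the robot, and variables do not carry over. Pictures are saved under pics/ and viewed, at most 10 in all, crops included, and the job is handed in when it is done.

Besides the shell and the picture viewer there is one more tool, called after "Emit:" as name(argument=value, ...) on one line, values as JSON. move_arm: Moves the arm, as the interface text tells. Its arguments: {"type":"object","properties":{"motion":{"type":"array","items":{"type":"array"}},"squeeze":{"type":"number"}},"required":["motion"]}

```bash
mkdir -p pics; ls; cat > h.py <<'E'
import numpy as np, cv2
from rig import arm
def cap(n,f=None):
    c=arm.capture(n)
    if f: cv2.imwrite('pics/'+f,c['img'][:,:,::-1])
    return c
def ray(c,u,v,z):
    E=np.array(c['extrinsics']);R=E[:3,:3];o=-R.T@E[:3,3]
    d=R.T@np.array([(u-c['cx'])/c['fx'],-(v-c['cy'])/c['fy'],-1])
    return o+d*(z-o[2])/d[2]
def proj(c,p):
    E=np.array(c['extrinsics']);q=E[:3,:3]@np.array(p)+E[:3,3]
    return np.array([c['cx']+c['fx']*q[0]/-q[2],c['cy']-c['fy']*q[1]/-q[2]])
E
python3 - <<'E'
from h import *
for n in('scene','top'):
    c=cap(n,n+'0.png');print({k:c[k] for k in c if k!='img'})
print(arm.read_state())
E
```

```text
pics
{'fx': 439.0503556574698, 'fy': 439.0503556574698, 'cx': 326.381030809011, 'cy': 192.88290150876625, 'extrinsics': array([[ 0.71273744, -0.7011584 , -0.0195507 , -0.45297226],
       [ 0.42850256,  0.41317352,  0.80353793, -0.33672969],
       [-0.55532954, -0.58108909,  0.59493241, -0.70122261],
       [ 0.        ,  0.        ,  0.        ,  1.        ]])}
{'fx': 468.73129564328696, 'fy': 468.73129564328696, 'cx': 317.64341883700536, 'cy': 204.60586262976528, 'extrinsics': array([[ 0.10936832, -0.99399367,  0.00389298, -0.07639173],
       [ 0.96687038,  0.10729112,  0.2316253 , -0.64187813],
       [-0.23065177, -0.02156846,  0.97279729, -0.9992458 ],
       [ 0.        ,  0.        ,  0.        ,  1.        ]])}
{'t': 0.1, 'joint_pos': array([ 1.04257613e+00,  2.77084979e-01, -2.77496692e-02,  1.26800017e+00,
        2.82108610e-07,  1.46740680e+00]), 'dq': array([-0.00069917, -0.00169363,  0.00389383,  0.00038061,  0.00104243,
        0.00081479]), 'effort': array([ 1.93038818e-04, -4.46709573e+01,  2.96128285e+01,  8.47195362e-03,
       -9.53901508e-05, -3.40237705e-08]), 'position': array([0.25726276, 0.56885135, 0.24425128]), 'orientation': array([[-9.11108428e-01,  4.12165471e-01, -1.02763527e-03],
       [ 4.12166698e-01,  9.11106752e-01, -1.76051093e-03],
       [ 2.10663617e-04, -2.02757338e-03, -9.99997922e-01]]), 'ft_force': array([-0.60594381,  1.27629154, -1.11463343]), 'ft_torque': array([-0.0214535 ,  0.02453922, -0.03211023]), 'grip_force': 0.0, 'opening': 0.9955842854822292}
```

View pics/scene0.png

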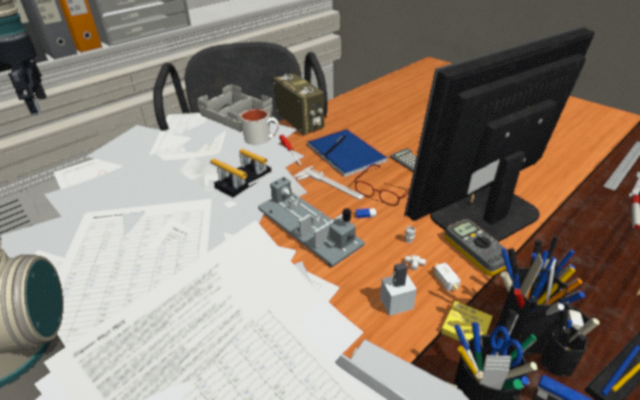

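View pics/top0.png

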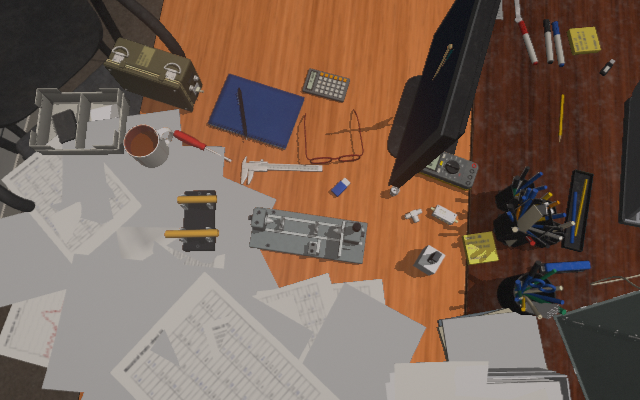

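Scene: the rack with two tubes is left of the bench, with the gauge stand right of it. In the top view the tubes are at about (197,199) and (191,233), the longer one in front. The bench runs from (255,225) to (365,245) and the stand is at (431,259). I'll zoom in.

```bash
python3 - <<'E'
from h import *
im=cv2.imread('pics/top0.png')
a=cv2.resize(im[195:275,240:380],None,fx=5.7,fy=5.7,interpolation=cv2.INTER_CUBIC)
cv2.imwrite('pics/c1.png',a[:,:])
c=cap('top');g=c['img']
hsv=cv2.cvtColor(g,cv2.COLOR_RGB2HSV)
m=cv2.inRange(hsv,(12,110,90),(28,255,255));m[:,:150]=0;m[:,230:]=0;m[:180]=0;m[250:]=0
n,l,s,ce=cv2.connectedComponentsWithStats(m)
for i in range(1,n):
    if s[i,4]>40:
        pts=np.argwhere(l==i)[:,::-1].astype(np.float32)
        r=cv2.minAreaRect(pts);print(s[i],r)
        vx,vy,x0,y0=cv2.fitLine(pts,cv2.DIST_L2,0,.01,.01).ravel()
        t=(pts-[x0,y0])@[vx,vy]
        e=[ray(c,x0+vx*k,y0+vy*k,.066) for k in(t.min()-.5,t.max()+.5)]
        d=e[1]-e[0];print('ends',e,'len',np.linalg.norm(d),'mid',(e[0]+e[1])/2,'ang',np.degrees(np.arctan2(d[0],-d[1])))
E
```

```text
[177 195  40   9 284] ((196.52622985839844, 198.94374084472656), (7.1916704177856445, 39.096031188964844), 88.40885925292969)
ends [array([0.62518244, 0.32126444, 0.066     ]), array([0.63705346, 0.2293505 , 0.066     ])] len 0.09267736823981379 mid [0.63111795 0.27530747 0.066     ] ang 7.3592192562047885
[164 229  55   9 408] ((191.0121307373047, 232.96022033691406), (7.444790363311768, 54.11283874511719), 88.49256896972656)
ends [array([0.54225995, 0.3362717 , 0.066     ]), array([0.55916013, 0.21218484, 0.066     ])] len 0.12523244514423856 mid [0.55071004 0.27422827 0.066     ] ang 7.755754825896726
```

View pics/c1.png

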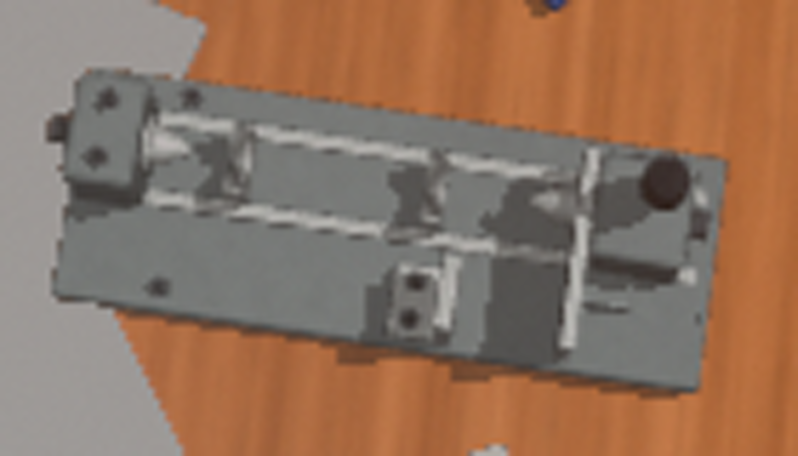

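The zoomed crop shows the bench: head at left (110,135), vee rests at (240,165) and (438,190), and the datum plate at (445,290). The tail face plate runs (595,150)–(570,347) and the knob top is at (665,182).

```bash
cat >> h.py <<'E'
def cr(u,v): return (240+(u+.5)/5.7-.5,195+(v+.5)/5.7-.5)
from scipy.optimize import least_squares
def W(p,b): # bench pose p=(x,y,yaw)
    c,s=np.cos(p[2]),np.sin(p[2]);return np.array([p[0]+c*b[0]-s*b[1],p[1]+s*b[0]+c*b[1],b[2]])
E
python3 - <<'E'
from h import *
c=cap('top')
obs=[((36,-168,16),(726,160)),((-64,-168,16),(696,386)),((-64,105,16),(57,292)),
 ((23,72,66),(153,80)),((23,102,66),(85,70)),((-23,102,66),(67,180)),((-23,72,66),(137,192))]
def f(p): return np.concatenate([proj(c,W(p,np.array(b)/1e3))-cr(*o) for b,o in obs])
s=least_squares(f,[.53,.0,-.1]);p=s.x;print(p,np.degrees(p[2]));print(s.fun.round(1).reshape(-1,2))
# tail from knob, plate
def ben(w): 
    d=w[:2]-p[:2];cc,ss=np.cos(p[2]),np.sin(p[2]);return np.array([cc*d[0]+ss*d[1],-ss*d[0]+cc*d[1]])*1e3
print('knob',ben(ray(c,*cr(665,182),.104)), 'plate front ends',ben(ray(c,*cr(588,150),.066)),ben(ray(c,*cr(563,347),.066)))
print('datum face',ben(ray(c,*cr(462,255),.066)),ben(ray(c,*cr(448,328),.066)))
print('plate back',ben(ray(c,*cr(600,150),.066)),ben(ray(c,*cr(576,347),.066)))
# knob refined, gauge, and scene check
sc=cap('scene');print('knob top scene proj x+6 y guess')
E_=np.array(c['extrinsics']);print('cam',-E_[:3,:3].T@E_[:3,3])
im=sc['img'][:,:,::-1].copy()
a=im[140:320,200:440]
cv2.imwrite('pics/s1.png',cv2.resize(a,None,fx=3.3,fy=3.3,interpolation=cv2.INTER_CUBIC))
for b in [(36,-168,16),(-64,-168,16),(-64,105,16),(0,53,46),(23,72,66),(6,-127,104)]:
    print(b,(proj(sc,W(p,np.array(b)/1e3))-[200,140])*3.3)
E
```

```text
[ 0.60113125  0.03962319 -0.03583548] -2.053221577693695
[[ 1.2 -0.6]
 [ 1.4  1. ]
 [-0.7  0.7]
 [ 0.2 -0.2]
 [-0.6 -0.3]
 [-1.  -0.2]
 [-0.4 -0.5]]
knob [   3.35904878 -135.77388507] plate front ends [  19.44069955 -105.69069511] [ -60.79411336 -106.44293688]
datum face [-30.21183051 -61.61838765] [-59.94478726 -60.32086246]
plate back [  20.14485423 -110.47241412] [ -60.04588682 -111.53429394]
knob top scene proj x+6 y guess
cam [ 0.39848997 -0.02861726  1.12103622]
(36, -168, 16) [547.96134419 334.82263927]
(-64, -168, 16) [438.6553849  409.77087063]
(-64, 105, 16) [187.50338082 216.74827556]
(0, 53, 46) [295.71282246 178.75652272]
(23, 72, 66) [302.09051451 133.23942553]
(6, -127, 104) [473.29702891 223.34564983]
```

View pics/s1.png

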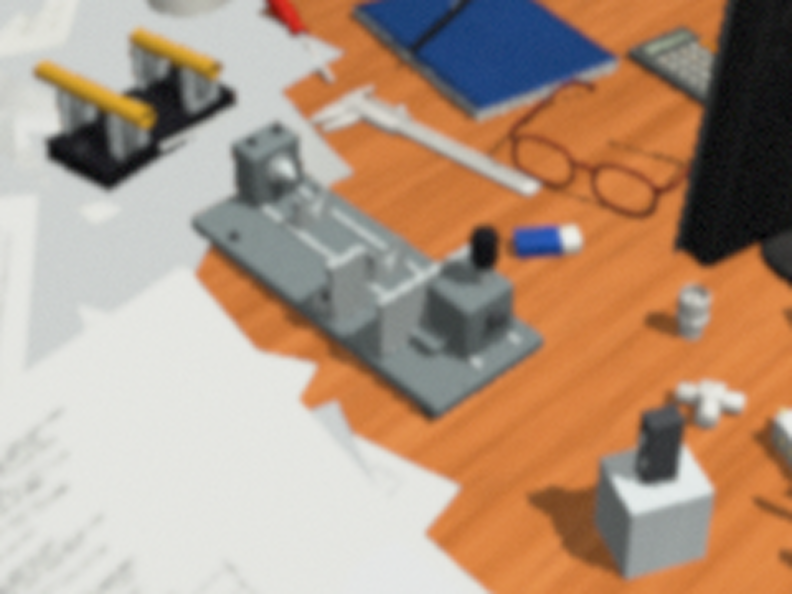

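The scene view shows the bench base corners at (542,338), (434,410) and (193,218). The knob is at (484,235) and the gauge handle at (660,445) on its stand. The predictions agree within about 2 px. Next is a joint two-view fit, plus the gauge position.

```bash
python3 - <<'E'
from h import *
c=cap('top');sc=cap('scene')
s1=lambda u,v:(200+(u+.5)/3.3-.5,140+(v+.5)/3.3-.5)
T=[((36,-168,16),(726,160)),((-64,-168,16),(696,386)),((-64,105,16),(57,292)),
 ((23,72,66),(153,80)),((23,102,66),(85,70)),((-23,102,66),(67,180)),((-23,72,66),(137,192))]
S=[((36,-168,16),(542,338)),((-64,-168,16),(434,411)),((-64,105,16),(193,218)),((-23,102,66),(235,140)),((-23,72,66),(264,152)),((23,72,66),(299,131)),((23,102,66),(272,123))]
def f(q):
    p=q[:3];r=[proj(c,W(p,np.array(b)/1e3))-cr(*o) for b,o in T]+[proj(sc,W(p,np.array(b)/1e3))-s1(*o) for b,o in S]
    # knob: x=6,y=q3 ; plate front top; datum face ends
    r+=[proj(c,W(p,(.006,q[3],.104)))-cr(665,182),proj(sc,W(p,(.006,q[3],.104)))-s1(484,231)]
    return np.concatenate(r)
s=least_squares(f,[.53,.0,-.1,-.13],loss='soft_l1');p=s.x;print(p,np.degrees(p[2]));print(s.fun.round(1).reshape(-1,2).tolist())
def ben(w):
    d=w[:2]-p[:2];cc,ss=np.cos(p[2]),np.sin(p[2]);return (np.array([cc*d[0]+ss*d[1],-ss*d[0]+cc*d[1]])*1e3).round(1)
print('top: plate back/front',ben(ray(c,*cr(576,347),.066)),ben(ray(c,*cr(563,347),.066)),'datum',ben(ray(c,*cr(448,328),.066)),ben(ray(c,*cr(462,255),.066)))
print('scene plate back',ben(ray(sc,*s1(381,300),.066)),ben(ray(sc,*s1(470,249),.066)),'datum',ben(ray(sc,*s1(331,263),.066)),ben(ray(sc,*s1(368,248),.066)))
np.save('bench.npy',p)
# gauge crop
a=c['img'][235:285,400:465,::-1];A=cv2.resize(a,None,fx=6,fy=6,interpolation=cv2.INTER_CUBIC)
b=sc['img'][250:330,370:430,::-1];B=cv2.resize(b,None,fx=6,fy=6,interpolation=cv2.INTER_CUBIC)
o=np.zeros((480,760,3),np.uint8);o[:300,:390]=A;o[:480,390:750]=B;cv2.imwrite('pics/g.png',o)
# tubes in scene
hsv=cv2.cvtColor(sc['img'],cv2.COLOR_RGB2HSV);m=cv2.inRange(hsv,(12,120,110),(28,255,255));m[:,:205]=0;m[:,275:]=0;m[:145]=0;m[185:]=0
n,l,st,ce=cv2.connectedComponentsWithStats(m)
for i in range(1,n):
    if st[i,4]>40:
        q=np.argwhere(l==i)[:,::-1].astype(np.float32);print(st[i]);x0,y0=ce[i];print('mid scene',ray(sc,x0,y0,.067))
E
```

```text
[ 0.60074307  0.03997904 -0.04471598 -0.13638148] -2.562036906599907
[[1.1, 0.1], [0.9, 1.7], [-1.1, 0.4], [0.2, -0.3], [-0.7, -0.5], [-1.2, -0.5], [-0.6, -0.6], [1.6, -0.2], [0.8, 0.2], [-1.4, -0.3], [-1.8, 0.6], [-3.2, 2.2], [1.3, 1.0], [2.0, -1.6], [0.2, -0.4], [-0.4, 0.3]]
top: plate back/front [ -58.6 -112.4] [ -59.4 -107.3] datum [-59.  -61.2] [-29.3 -62.2]
scene plate back [ -56.1 -107.8] [  20.5 -109.7] datum [-56.1 -57.4] [-28.3 -62.3]
[240 149  26  15 138]
mid scene [0.62921864 0.27094986 0.067     ]
[211 159  36  20 220]
mid scene [0.55049942 0.2629653  0.067     ]
```

View pics/g.png

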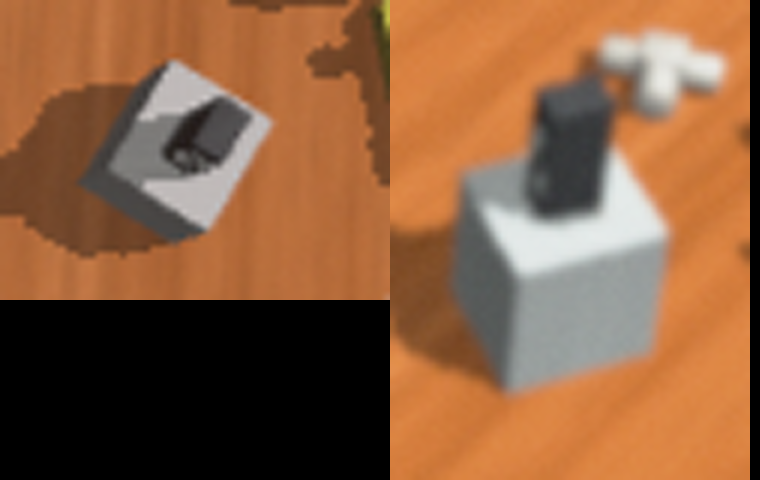

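The gauge stand's top corners in the left crop are at (172,60), (272,122), (207,231) and (109,171). The handle leans away from the camera with its top near (228,112).

```bash
cat >> h.py <<'E'
from scipy.spatial.transform import Rotation as Ro
def to(pos,deg):
    s=arm.read_state();R=np.array(s['orientation']);t=np.radians(deg)
    y=np.array([np.cos(t),np.sin(t),0]);z=np.array([0,0,-1.]);Rt=np.c_[np.cross(y,z),y,z]
    print('t',round(s['t'],2),'at',s['position'].round(4),'ft',s['ft_force'].round(1),'shift cm',(R.T@(np.array(pos)-s['position'])*100).round(2),'rot',Ro.from_matrix(R.T@Rt).as_rotvec().round(3))
def deg_now():
    y=np.array(arm.read_state()['orientation'])[:,1];return np.degrees(np.arctan2(y[1],y[0]))
E
python3 - <<'E'
from h import *
c=cap('top');sc=cap('scene')
gl=lambda u,v:(400+(u+.5)/6-.5,235+(v+.5)/6-.5)
gs=lambda u,v:(370+(u-390+.5)/6-.5,250+(v+.5)/6-.5)
P=np.array([ray(c,*gl(*q),.056) for q in[(172,60),(272,122),(207,231),(109,171)]]);print(P.round(4),P.mean(0))
print([np.linalg.norm(P[i]-P[i-1]).round(4) for i in range(4)],[np.degrees(np.arctan2(*(P[i]-P[i-1])[[1,0]])).round(1) for i in range(4)])
print('handle top: top-view',ray(c,*gl(230,112),.104),'scene',ray(sc,*gs(577,92),.104))
print('scene tube mid',ray(sc,200+96/3.3,140+90/3.3,.068))
to((.5507,.2735,.16),7.6)
E
```

```text
[[ 0.5854 -0.2672  0.056 ]
 [ 0.5658 -0.3063  0.056 ]
 [ 0.5219 -0.2839  0.056 ]
 [ 0.5404 -0.2458  0.056 ]] [ 0.55338655 -0.27579529  0.056     ]
[np.float64(0.0498), np.float64(0.0437), np.float64(0.0493), np.float64(0.0423)] [np.float64(-25.5), np.float64(-116.6), np.float64(152.9), np.float64(64.1)]
handle top: top-view [ 0.56023635 -0.2784429   0.104     ] scene [ 0.55473046 -0.27527464  0.104     ]
scene tube mid [0.55229765 0.26856741 0.068     ]
t 0.45 at [0.2575 0.5694 0.2452] ft [ 0.4  0.5 -0. ] shift cm [-38.91 -14.88   8.52] rot [-0.     0.     1.013]
```

Emit:
move_arm(motion=[[[-38.9,-14.9,8.5],[0,0,1.013],6],[[-38.9,-14.9,8.5],[0,0,1.013],6],[[-38.9,-14.9,8.5],[0,0,1.013],6],[[-38.9,-14.9,8.5],[0,0,1.013],6],[[-38.9,-14.9,8.5],[0,0,1.013],6],[[-38.9,-14.9,8.5],[0,0,1.013],6],[[-38.9,-14.9,8.5],[0,0,1.013],6],[[-38.9,-14.9,8.5],[0,0,1.013],6],[[-38.9,-14.9,8.5],[0,0,1.013],6],[[-38.9,-14.9,8.5],[0,0,1.013],6]])

```text
t: 1.45
position: [0.5527, 0.2706, 0.1594]
orientation: [[-0.128, 0.992, -0.0], [0.992, 0.128, -0.001], [-0.001, -0.0, -1.0]]
ft_force: [0.6, 0.3, -0.7]
opening: 0.701
grip_force: 0.0
```

Emit:
move_arm(motion=[[[0,0,0],[0,0,0],6],[[0,0,0],[0,0,0],6],[[0,0,0],[0,0,0],6]])

```text
t: 1.75
position: [0.5498, 0.2745, 0.1608]
orientation: [[-0.134, 0.991, 0.0], [0.991, 0.134, 0.0], [0.0, 0.0, -1.0]]
ft_force: [-0.1, -0.3, -0.0]
opening: 0.7
grip_force: 0.0
```

```bash
python3 - <<'E'
from h import *
to((.5507,.2735,.12),7.6)
c=cap('top');sc=cap('scene')
A=cv2.resize(c['img'][160:260,140:260,::-1],None,fx=3.3,fy=3.3,interpolation=cv2.INTER_CUBIC)
B=cv2.resize(sc['img'][100:200,190:310,::-1],None,fx=3.3,fy=3.3,interpolation=cv2.INTER_CUBIC)
p=arm.read_state()['position'];tip=p-[0,0,.014]
for k,(cc,o,n) in enumerate([(c,(140,160),'t'),(sc,(190,100),'s')]): print(n,(proj(cc,tip)-o)*3.3+[396*k,0],(proj(cc,[.5507,.2735,.064])-o)*3.3+[396*k,0])
cv2.imwrite('pics/t2.png',np.hstack([A,B]))
E
```

```text
t 1.75 at [0.5498 0.2745 0.1608] ft [-0.1 -0.3 -0. ] shift cm [-0.11  0.07  4.08] rot [ 0.    -0.     0.002]
t [135.23634855 220.22107721] [170.17954398 241.54081433]
s [501.88882011 131.63482816] [520.4356962  224.71686075]
```

View pics/t2.png

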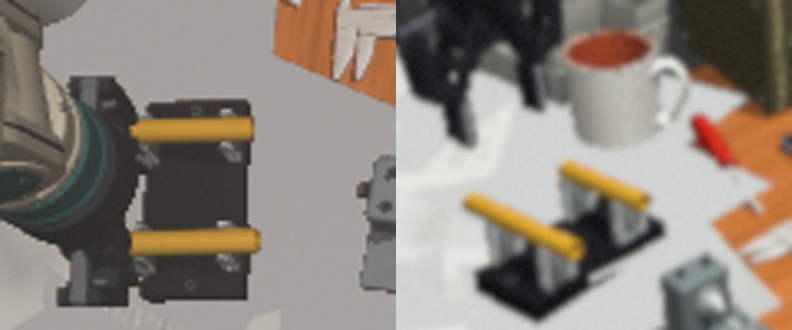

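The gripper hangs above the rack. In the scene crop the fingertips at (460,140) and (535,105) straddle the predicted point, and the tube's middle at about (524,223) matches its prediction (520,225). Descending.

Emit:
move_arm(motion=[[[-0.1,0.1,4],[0,0,0],6],[[-0.1,0.1,7.5],[0,0,0],6],[[-0.1,0.1,10.1],[0,0,0],6],[[-0.1,0.1,10.1],[0,0,0],6],[[-0.1,0.1,10.1],[0,0,0],6],[[-0.1,0.1,10.1],[0,0,0],1],[[-0.1,0.1,10.1],[0,0,0],1],[[-0.1,0.1,10.1],[0,0,0],1],[[-0.1,0.1,10.1],[0,0,0],1],[[-0.1,0.1,10.1],[0,0,0],1]], squeeze=40)

```text
t: 2.85
position: [0.5518, 0.2729, 0.0611]
orientation: [[-0.133, 0.991, 0.001], [0.991, 0.133, 0.001], [0.001, 0.001, -1.0]]
ft_force: [-3.0, -1.3, 7.2]
opening: 0.193
grip_force: 39.5
```

Emit:
move_arm(motion=[[[0,0,0],[0,0,0],1],[[0,0,0],[0,0,0],1],[[0,0,0],[0,0,0],1]])

```text
t: 3.15
position: [0.5518, 0.2729, 0.0612]
orientation: [[-0.133, 0.991, 0.001], [0.991, 0.133, 0.001], [0.001, 0.001, -1.0]]
ft_force: [-3.3, 0.6, 5.7]
opening: 0.19
grip_force: 39.5
```

Emit:
move_arm(motion=[[[0,0,-4],[0,0,0],1],[[0,0,-9],[0,0,0],1],[[0,0,-9],[0,0,0],1],[[0,0,-9],[0,0,0],1]])

```text
t: 3.55
position: [0.5533, 0.273, 0.1517]
orientation: [[-0.133, 0.991, 0.005], [0.991, 0.133, 0.002], [0.001, 0.005, -1.0]]
ft_force: [-0.7, 0.2, -1.3]
opening: 0.191
grip_force: 39.6
```

```bash
python3 - <<'E'
from h import *
to((.600,.024,.14),-2.56)
E
```

```text
t 3.55 at [0.5533 0.273  0.1517] ft [-0.7  0.2 -1.3] shift cm [-25.3    1.33   1.15] rot [ 0.005 -0.001  0.178]
```

Emit:
move_arm(motion=[[[-25.3,1.5,0],[0,0,0.178],1],[[-25.3,1.5,0],[0,0,0.178],1],[[-25.3,1.5,0],[0,0,0.178],1],[[-25.3,1.5,0],[0,0,0.178],1],[[-25.3,1.5,0],[0,0,0.178],1],[[-25.3,1.5,0],[0,0,0.178],1],[[-25.3,1.5,0],[0,0,0.178],1],[[-25.3,1.5,0],[0,0,0.178],1],[[-25.3,1.5,0],[0,0,0.178],1]])

```text
t: 4.45
position: [0.5992, 0.0252, 0.1485]
orientation: [[0.043, 0.999, -0.002], [0.999, -0.043, 0.0], [0.0, -0.002, -1.0]]
ft_force: [0.5, 0.2, -1.6]
opening: 0.188
grip_force: 39.5
```

```bash
python3 - <<'E'
from h import *
to((.600,.024,.0405),-2.56)
c=cap('top');sc=cap('scene')
A=cv2.resize(c['img'][185:285,240:380,::-1],None,fx=2.8,fy=2.8,interpolation=cv2.INTER_CUBIC)
B=cv2.resize(sc['img'][130:270,245:385,::-1],None,fx=2.8,fy=2.8,interpolation=cv2.INTER_CUBIC)
o=np.zeros((392,784,3),np.uint8);o[:280,:392]=A;o[:,392:]=B
cv2.imwrite('pics/b3.png',o)
p=np.load('bench.npy');q=arm.read_state()['position'];t=np.radians(deg_now());d=np.array([-np.sin(t),np.cos(t),0])
for k in(-.06,0,.06):
    w=q+[0,0,.005]+k*d
    print('T',(proj(c,w)-[240,185])*2.8,'S',(proj(sc,w)-[245,130])*2.8+[392,0])
E
```

```text
t 4.45 at [0.5992 0.0252 0.1485] ft [ 0.5  0.2 -1.6] shift cm [-0.12  0.11 10.8 ] rot [-0.002 -0.     0.002]
T [249.39094278  98.36067075] S [611.75561498 138.06461608]
T [170.5759395   86.43984393] S [560.43549774 106.2836083 ]
T [92.06104075 74.56440814] S [512.86135287  76.82236874]
```

View pics/b3.png

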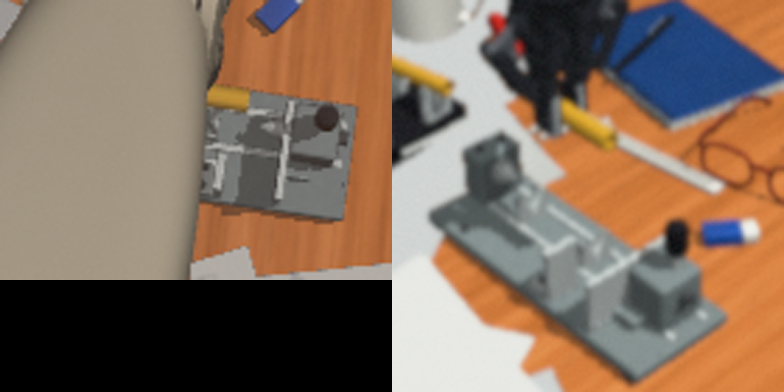

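The top crop shows the tube's near end at (249,98) and the scene crop shows it at (614,140). Both match the prediction, so the tube is centred in the grip. Lowering it into the rests.

Emit:
move_arm(motion=[[[-0.1,0.1,4.5],[0,0,0],1],[[-0.1,0.1,8.5],[0,0,0],1],[[-0.1,0.1,9.2],[0,0,0],1],[[-0.1,0.1,9.8],[0,0,0],1],[[-0.1,0.1,10.2],[0,0,0],1],[[-0.1,0.1,10.4],[0,0,0],1],[[-0.1,0.1,10.4],[0,0,0],1]])

```text
t: 5.25
position: [0.6024, 0.0227, 0.0467]
orientation: [[0.045, 0.999, 0.003], [0.999, -0.045, -0.0], [-0.0, 0.003, -1.0]]
ft_force: [0.3, 0.0, -1.6]
opening: 0.188
grip_force: 39.6
```

Emit:
move_arm(motion=[[[0,-0.1,0.2],[0,0,0],1],[[0,-0.1,0.4],[0,0,0],1],[[0,-0.1,0.6],[0,0,0],1],[[0,-0.1,0.6],[0,0,0],1]])

```text
t: 5.65
position: [0.6008, 0.0226, 0.0412]
orientation: [[0.045, 0.999, 0.001], [0.999, -0.045, -0.0], [-0.0, 0.001, -1.0]]
ft_force: [-2.3, -0.3, 8.2]
opening: 0.188
grip_force: 40.7
```

Emit:
move_arm(motion=[[[0,0,0],[0,0,0],3.5],[[0,0,0],[0,0,0],3.5],[[0,0,0],[0,0,0],3.5],[[0,0,-3],[0,0,0],3.5],[[0,0,-8],[0,0,0],3.5],[[0,0,-12],[0,0,0],3.5],[[0,0,-12],[0,0,0],5]])

```text
t: 6.35
position: [0.6052, 0.0224, 0.1663]
orientation: [[0.045, 0.999, 0.013], [0.999, -0.045, -0.001], [-0.0, 0.013, -1.0]]
ft_force: [1.3, -0.2, -0.0]
opening: 0.567
grip_force: 0.0
```

```bash
python3 - <<'E'
from h import *
p=np.load('bench.npy')
w=W(p,(.006,-.1364,.17));print(w)
to(w,87.4)
E
```

```text
[ 0.60063985 -0.09655282  0.17      ]
t 6.35 at [0.6052 0.0224 0.1663] ft [ 1.3 -0.2 -0. ] shift cm [-11.91   0.09  -0.36] rot [ 0.01  0.01 -1.57]
```

Emit:
move_arm(motion=[[[-11.9,0.5,-0.5],[0,0,-1.57],5],[[-11.9,0.5,-0.5],[0,0,-1.57],5],[[-11.9,0.5,-0.5],[0,0,-1.57],5],[[-11.9,0.5,-0.5],[0,0,-1.57],5],[[-11.9,0.5,-0.5],[0,0,-1.57],5],[[-11.9,0.5,-0.5],[0,0,-1.57],5],[[-11.9,0.5,-0.5],[0,0,-1.57],5],[[-11.9,0.5,-0.5],[0,0,-1.57],5],[[-11.9,0.5,-0.5],[0,0,-1.57],5],[[-11.9,0.5,-0.5],[0,0,-1.57],5]])

```text
t: 7.35
position: [0.5992, -0.0963, 0.1632]
orientation: [[-0.992, 0.126, -0.001], [0.126, 0.992, 0.0], [0.002, 0.0, -1.0]]
ft_force: [-0.2, -0.2, -0.5]
opening: 0.588
grip_force: 0.0
```

Emit:
move_arm(motion=[[[0,0,0],[0,0,-0.15],5],[[0,0,0],[0,0,-0.15],5],[[0,0,0],[0,0,-0.15],5],[[0,0,0],[0,0,-0.15],5]])

```text
t: 7.75
position: [0.5996, -0.0963, 0.1639]
orientation: [[-1.0, -0.016, -0.001], [-0.016, 1.0, 0.0], [0.001, 0.0, -1.0]]
ft_force: [0.7, 0.1, 0.3]
opening: 0.579
grip_force: 0.0
```

```bash
python3 - <<'E'
from h import *
p=np.load('bench.npy')
w=W(p,(.006,-.1364,.089));to(w,87.4)
sc=cap('scene');c=cap('top')
g=sc['img']
hsv=cv2.cvtColor(g,cv2.COLOR_RGB2HSV);m=cv2.inRange(hsv,(12,120,110),(28,255,255));m[:,:275]=0;m[:,380:]=0;m[:175]=0;m[250:]=0
n,l,st,ce=cv2.connectedComponentsWithStats(m)
def ben(w):
    d=w[:2]-p[:2];cc,ss=np.cos(p[2]),np.sin(p[2]);return (np.array([cc*d[0]+ss*d[1],-ss*d[0]+cc*d[1]])*1e3).round(1)
for i in range(1,n):
  if st[i,4]>20:
    q=np.argwhere(l==i)[:,::-1];print(st[i]);
    for k in (q[q[:,0].argmin()],q[q[:,0].argmax()]): print(ben(ray(sc,*k,.046)))
B=cv2.resize(g[130:270,245:385,::-1],None,fx=4,fy=4,interpolation=cv2.INTER_CUBIC);cv2.imwrite('pics/k4.png',B)
print((proj(sc,arm.read_state()['position']-[0,0,.014])-[245,130])*4)
E
```

```text
t 7.75 at [ 0.5996 -0.0963  0.1639] ft [0.7 0.1 0.3] shift cm [-0.11 -0.02  7.49] rot [ 0.    -0.001  0.061]
[340 175  13  14 111]
[135.5  18.7]
[148.2 -11.7]
[370 175  10  15 108]
[180.9 -42.8]
[216.9 -40.2]
[ 290  177   90   73 2685]
[-4.  46.2]
[ 145.1 -106. ]
[275 224  34  26 376]
[-92.3 -12.5]
[ -90.  -123.6]
[402.71333154 249.3779504 ]
```

View pics/k4.png

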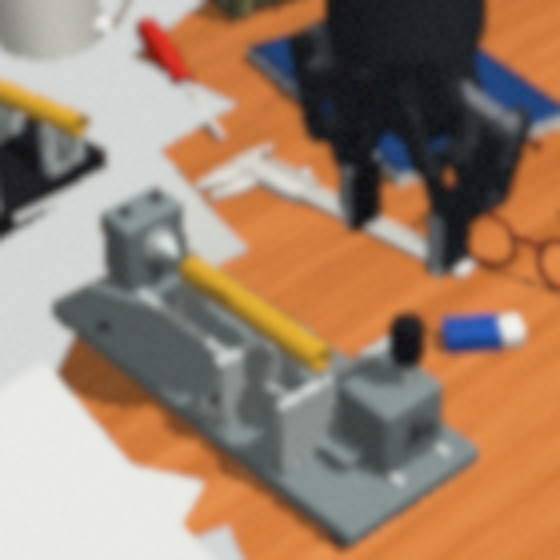

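The tube lies in the rests from (185,262) to (322,357), and the open fingers straddle the knob at (406,325) as predicted. Descending and gripping the knob.

Emit:
move_arm(motion=[[[-0.1,0,4],[0,0,0.06],5],[[-0.1,0,7.4],[0,0,0.06],5],[[-0.1,0,7.4],[0,0,0.06],5],[[-0.1,0,7.4],[0,0,0.06],5],[[-0.1,0,7.4],[0,0,0.06],1],[[-0.1,0,7.4],[0,0,0.06],1],[[-0.1,0,7.4],[0,0,0.06],1],[[-0.1,0,7.4],[0,0,0.06],1],[[-0.1,0,7.4],[0,0,0.06],1],[[-0.1,0,7.4],[0,0,0.06],1]], squeeze=60)

```text
t: 8.85
position: [0.6025, -0.0971, 0.0928]
orientation: [[-0.999, 0.042, 0.004], [0.042, 0.999, -0.002], [-0.004, -0.002, -1.0]]
ft_force: [-0.4, -1.6, 5.3]
opening: 0.192
grip_force: 58.4
```

```bash
python3 - <<'E'
from h import *
s=arm.read_state();print(s['t'],s['position'],s['ft_force'],s['opening'],s['grip_force'],deg_now())
p=np.load('bench.npy');d=s['position'][:2]-p[:2];cc,ss=np.cos(p[2]),np.sin(p[2]);print(cc*d[0]+ss*d[1],-ss*d[0]+cc*d[1])
E
```

```text
8.85 [ 0.60252554 -0.09708279  0.09278747] [-0.3535134  -1.59311749  5.31142261] 0.1915696449651933 58.410805463790894 87.57719969572211
0.007907498596998859 -0.1368451489703324
```

Emit:
move_arm(motion=[[[0,0.4,0],[0,0,0],1],[[0,0.8,0],[0,0,0],1],[[0,1.2,0],[0,0,0],1],[[0,1.6,0],[0,0,0],1],[[0,2,0],[0,0,0],1],[[0,2.3,0],[0,0,0],1],[[0,2.6,0],[0,0,0],1],[[0,2.9,0],[0,0,0],1],[[0,2.9,0],[0,0,0],1]])

```text
t: 9.75
position: [0.6036, -0.0706, 0.0928]
orientation: [[-0.999, 0.044, 0.003], [0.044, 0.999, -0.008], [-0.004, -0.007, -1.0]]
ft_force: [-1.1, -6.0, 4.8]
opening: 0.188
grip_force: 58.8
```

Emit:
move_arm(motion=[[[0,0.2,0],[0,0,0],1],[[0,0.4,0],[0,0,0],1],[[0,0.6,0],[0,0,0],1],[[0,0.6,0],[0,0,0],1]])

```text
t: 10.15
position: [0.6038, -0.0649, 0.0928]
orientation: [[-0.999, 0.044, 0.003], [0.044, 0.999, -0.008], [-0.004, -0.008, -1.0]]
ft_force: [-1.4, -7.6, 6.1]
opening: 0.19
grip_force: 58.8
```

Emit:
move_arm(motion=[[[0,0.1,0],[0,0,0],1],[[0,0.2,0],[0,0,0],1],[[0,0.2,0],[0,0,0],1]])

```text
t: 10.45
position: [0.6039, -0.0633, 0.0928]
orientation: [[-0.999, 0.044, 0.003], [0.044, 0.999, -0.009], [-0.004, -0.009, -1.0]]
ft_force: [-1.6, -9.2, 6.0]
opening: 0.189
grip_force: 58.8
```

Emit:
move_arm(motion=[[[0,0.1,0],[0,0,0],1],[[0,0.2,0],[0,0,0],1],[[0,0.2,0],[0,0,0],1]])

```text
t: 10.75
position: [0.6039, -0.0625, 0.0928]
orientation: [[-0.999, 0.045, 0.003], [0.045, 0.999, -0.011], [-0.003, -0.011, -1.0]]
ft_force: [-1.7, -12.2, 5.9]
opening: 0.19
grip_force: 58.9
```

Emit:
move_arm(motion=[[[0,0.1,0],[0,0,0],1],[[0,0.1,0],[0,0,0],1]])

```text
t: 10.95
position: [0.6039, -0.0623, 0.0928]
orientation: [[-0.999, 0.045, 0.003], [0.045, 0.999, -0.013], [-0.003, -0.013, -1.0]]
ft_force: [-2.0, -14.4, 5.4]
opening: 0.187
grip_force: 59.0
```

Emit:
move_arm(motion=[[[0,0.1,0],[0,0,0],1],[[0,0.15,0],[0,0,0],1],[[0,0.15,0],[0,0,0],1]])

```text
t: 11.25
position: [0.6039, -0.062, 0.0928]
orientation: [[-0.999, 0.046, 0.003], [0.046, 0.999, -0.016], [-0.003, -0.016, -1.0]]
ft_force: [-3.0, -17.9, 5.9]
opening: 0.188
grip_force: 59.2
```

```bash
python3 - <<'E'
from h import *
sc=cap('scene');p=np.load('bench.npy')
B=cv2.resize(sc['img'][165:265,250:380,::-1],None,fx=6,fy=6,interpolation=cv2.INTER_CUBIC);cv2.imwrite('pics/k5.png',B)
for b in[(0,-.06,.055),(0,.06,.055),(0,-.06,.046),(-.009,-.06,.046)]: print(b,(proj(sc,W(p,b))-[250,165])*6)
s=arm.read_state();d=s['position'][:2]-p[:2];cc,ss=np.cos(p[2]),np.sin(p[2]);print(s['position'],cc*d[0]+ss*d[1],-ss*d[0]+cc*d[1])
E
```

```text
(0, -0.06, 0.055) [421.55262285 285.85629016]
(0, 0.06, 0.055) [224.98724897 149.13921027]
(0, -0.06, 0.046) [422.21656371 304.37646326]
(-0.009, -0.06, 0.046) [404.23391999 314.84877678]
[ 0.60389725 -0.06193297  0.09278808] 0.007706602660447478 -0.10166913936113053
```

View pics/k5.png

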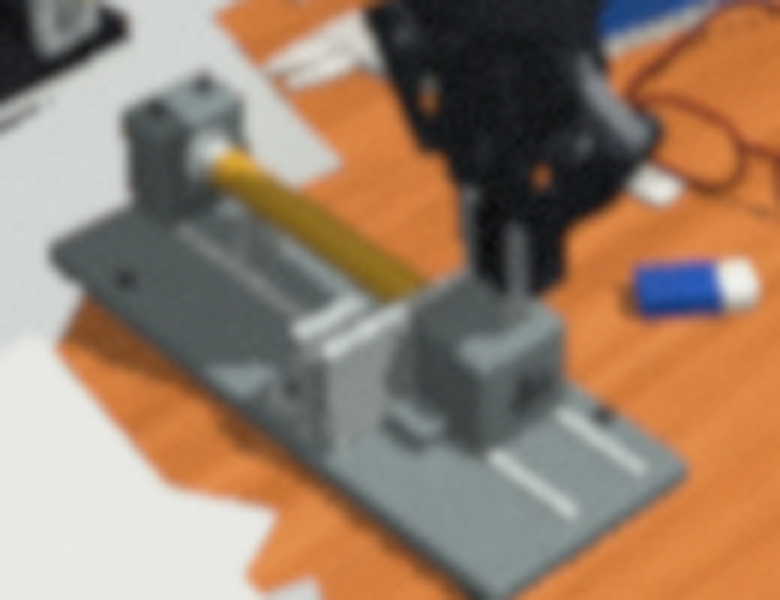

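The tube is now held between the cones, with the head cone inside its end at (215,160). The two plates stand close together at (325,315) and (370,330). Easing off the push and releasing the knob.

Emit:
move_arm(motion=[[[0,-0.25,0],[0,0,0],1],[[0,-0.5,0],[0,0,0],1],[[0,-0.5,0],[0,0,0],4],[[0,-0.5,0],[0,0,0],4],[[0,-0.5,0],[0,0,0],4],[[0,-0.5,-3],[0,0,0],4],[[0,-0.5,-7],[0,0,0],4],[[0,-0.5,-10],[0,0,0],4],[[0,-0.5,-10],[0,0,0],5]])

```text
t: 12.2
position: [0.6058, -0.0601, 0.1957]
orientation: [[-0.999, 0.041, 0.009], [0.041, 0.999, -0.002], [-0.01, -0.001, -1.0]]
ft_force: [0.6, 0.0, -0.3]
opening: 0.583
grip_force: 0.0
```

```bash
python3 - <<'E'
from h import *
to((.5545,-.276,.17),63.7)
E
```

```text
t 12.2 at [ 0.6058 -0.0601  0.1957] ft [ 0.6  0.  -0.3] shift cm [  4.26 -21.78   2.56] rot [0.001 0.01  0.418]
```

Emit:
move_arm(motion=[[[4.0,-21.8,1.5],[0,0,0.418],5],[[4.0,-21.8,1.5],[0,0,0.418],5],[[4.0,-21.8,1.5],[0,0,0.418],5],[[4.0,-21.8,1.5],[0,0,0.418],5],[[4.0,-21.8,1.5],[0,0,0.418],5],[[4.0,-21.8,1.5],[0,0,0.418],5],[[4.0,-21.8,1.5],[0,0,0.418],5],[[4.0,-21.8,1.5],[0,0,0.418],5],[[4.0,-21.8,1.5],[0,0,0.418],5],[[4.0,-21.8,1.5],[0,0,0.418],5]])

```text
t: 13.2
position: [0.5535, -0.2748, 0.1754]
orientation: [[-0.897, 0.442, 0.0], [0.442, 0.897, 0.0], [0.0, 0.0, -1.0]]
ft_force: [0.6, 0.9, 0.3]
opening: 0.583
grip_force: 0.0
```

```bash
python3 - <<'E'
from h import *
to((.5540,-.276,.082),63.7)
c=cap('top');sc=cap('scene')
A=cv2.resize(c['img'][205:265,240:370,::-1],None,fx=6,fy=6,interpolation=cv2.INTER_CUBIC)
cv2.imwrite('pics/m6.png',A)
p=np.load('bench.npy')
for b in[(-.06,-.072,.066),(.022,-.072,.066),(.006,-.102,.104),(-.03,-.064,.066),(-.06,-.064,.066),(0,-.06,.055),(0,.06,.055)]: print(b,(proj(c,W(p,b))-[240,205])*6+2.5)
E
```

```text
t 13.2 at [ 0.5535 -0.2748  0.1754] ft [0.6 0.9 0.3] shift cm [-0.1  -0.09  9.34] rot [ 0.    -0.     0.001]
(-0.06, -0.072, 0.066) [499.58539312 292.31060372]
(0.022, -0.072, 0.066) [531.94293143  81.44928766]
(0.006, -0.102, 0.104) [608.72092838 114.82628779]
(-0.03, -0.064, 0.066) [490.68166699 211.0751362 ]
(-0.06, -0.064, 0.066) [478.57810037 289.04381354]
(0, -0.06, 0.055) [491.91463374 137.82116708]
(0, 0.06, 0.055) [185.06983705  90.64361082]
```

View pics/m6.png

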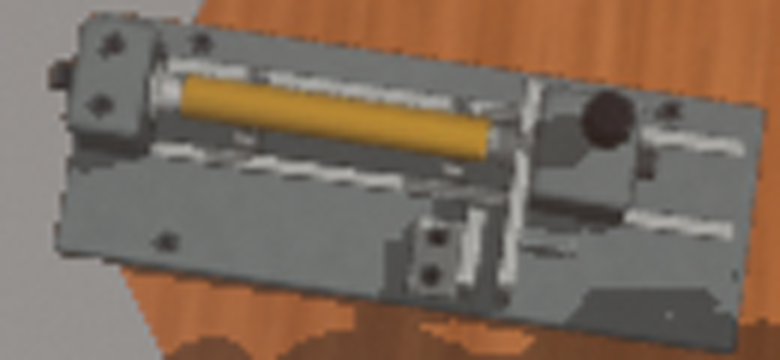

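The top crop shows the tube between the cones, from (183,95) to (490,138). The tail plate's front edge runs (527,85)–(500,290) and the datum's measuring face (485,210)–(473,285). The middle of the gap is near (492,250). Next, grasp the gauge.

Emit:
move_arm(motion=[[[-0.1,-0.1,4],[0,0,0],5],[[-0.1,-0.1,8],[0,0,0],5],[[-0.1,-0.1,9.3],[0,0,0],5],[[-0.1,-0.1,9.3],[0,0,0],5],[[-0.1,-0.1,9.3],[0,0,0],0.8],[[-0.1,-0.1,9.3],[0,0,0],0.8],[[-0.1,-0.1,9.3],[0,0,0],0.8],[[-0.1,-0.1,9.3],[0,0,0],0.8],[[-0.1,-0.1,9.3],[0,0,0],0.8],[[-0.1,-0.1,9.3],[0,0,0],0.8]], squeeze=60)

```text
t: 14.3
position: [0.5554, -0.2782, 0.0847]
orientation: [[-0.896, 0.444, 0.004], [0.444, 0.896, -0.002], [-0.005, 0.0, -1.0]]
ft_force: [0.5, 0.6, 5.8]
opening: 0.157
grip_force: 59.7
```

```bash
python3 - <<'E'
from h import *
c=cap('top');p=np.load('bench.npy')
m6=lambda u,v:(240+(u+.5)/6-.5,205+(v+.5)/6-.5)
for q in [(478,250),(505,250),(492,250)]: print(ray(c,*m6(*q),.066))
print(W(p,(-.045,-.068,0)))
s=arm.read_state();print(s['position'],s['ft_force'],s['opening'],s['grip_force'])
E
```

```text
[ 0.55262584 -0.01945218  0.066     ]
[ 0.55374685 -0.0295874   0.066     ]
[ 0.5532071  -0.02470738  0.066     ]
[ 0.55274838 -0.02594144  0.        ]
[ 0.55535832 -0.27821641  0.08468075] [-0.10893564  0.71169258  6.05749707] 0.15139137896205065 59.68117833137512
```

Emit:
move_arm(motion=[[[0,0,-3],[0,0,0],0.8],[[0,0,-7],[0,0,0],0.8],[[0,0,-11],[0,0,0],0.8],[[0,0,-11],[0,0,0],0.8],[[0,0,-11],[0,0,0],0.8],[[0,0,-11],[0,0,0],0.8],[[0,0,-11],[0,0,0],0.8]])

```text
t: 15.05
position: [0.5522, -0.2765, 0.1901]
orientation: [[-0.896, 0.444, -0.004], [0.444, 0.896, 0.002], [0.004, 0.0, -1.0]]
ft_force: [-0.6, -0.6, -0.9]
opening: 0.153
grip_force: 59.7
```

```bash
python3 - <<'E'
from h import *
to((.5530,-.0257,.165),88)
s=arm.read_state();print(s['opening'],s['grip_force'])
E
```

```text
t 15.05 at [ 0.5522 -0.2765  0.1901] ft [-0.6 -0.6 -0.9] shift cm [11.06 22.51  2.56] rot [ 0.001 -0.004 -0.425]
0.15299094492966034 59.69941198825836
```

Emit:
move_arm(motion=[[[11,22.5,0.5],[0,0,-0.425],0.8],[[11,22.5,0.5],[0,0,-0.425],0.8],[[11,22.5,0.5],[0,0,-0.425],0.8],[[11,22.5,0.5],[0,0,-0.425],0.8],[[11,22.5,0.5],[0,0,-0.425],0.8],[[11,22.5,0.5],[0,0,-0.425],0.8],[[11,22.5,0.5],[0,0,-0.425],0.8],[[11,22.5,0.5],[0,0,-0.425],0.8],[[11,22.5,2],[0,0,-0.425],0.8],[[11,22.5,2.5],[0,0,-0.425],0.8]])

```text
t: 16.05
position: [0.5542, -0.0284, 0.1659]
orientation: [[-0.999, 0.038, -0.002], [0.038, 0.999, 0.0], [0.002, 0.0, -1.0]]
ft_force: [-1.2, 0.7, -1.1]
opening: 0.154
grip_force: 59.7
```

Emit:
move_arm(motion=[[[0,0,0],[0,0,0],0.8],[[0,0,0],[0,0,0],0.8],[[0,0,0],[0,0,0],0.8]])

```text
t: 16.35
position: [0.5554, -0.0275, 0.1678]
orientation: [[-0.999, 0.036, 0.001], [0.036, 0.999, -0.0], [-0.001, -0.0, -1.0]]
ft_force: [0.3, 0.2, -1.0]
opening: 0.155
grip_force: 59.7
```

```bash
python3 - <<'E'
from h import *
to((.5530,-.0257,.150),88)
c=cap('top');sc=cap('scene');p=arm.read_state()['position'];R=np.array(arm.read_state()['orientation']);tip=p+R[:,2]*.0767;print('tip',tip,proj(sc,tip),proj(c,tip))
B=cv2.resize(sc['img'][160:250,280:360,::-1],None,fx=6.6,fy=6.6,interpolation=cv2.INTER_CUBIC);cv2.imwrite('pics/n7.png',B)
print((proj(sc,tip)-[280,160])*6.6+2.8)
b=np.load('bench.npy')
for q in[(-.06,-.072,.066),(-.03,-.072,.066),(-.06,-.064,.066),(-.03,-.064,.066)]: print(q,(proj(sc,W(b,q))-[280,160])*6.6+2.8)
E
```

```text
t 16.35 at [ 0.5554 -0.0275  0.1678] ft [ 0.3  0.2 -1. ] shift cm [0.24 0.17 1.78] rot [-0.     0.001 -0.001]
tip [ 0.55542883 -0.02719641  0.09118067] [307.77877398 210.0299722 ] [322.9456928  243.73129852]
[186.13990829 332.9978165 ]
(-0.06, -0.072, 0.066) [153.5524346  420.78893707]
(-0.03, -0.072, 0.066) [223.48207751 380.34928774]
(-0.06, -0.064, 0.066) [138.00197255 409.20458688]
(-0.03, -0.064, 0.066) [207.83624756 369.15864391]
```

View pics/n7.png

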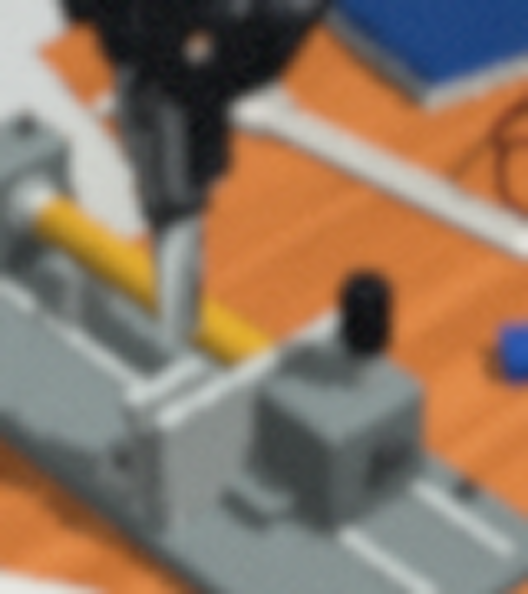

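The scene crop shows the blade's tip near (178,342), just above the gap, whose middle is near (182,388). The small offset matches the gauge sitting about 3 mm along its x in the pads. I've now viewed 11 pictures, one over the limit, so the rest goes by force and numbers. Entering the gap.

Emit:
move_arm(motion=[[[0,0.17,0],[0,0,0],0.8],[[0,0.17,1],[0,0,0],0.8],[[0,0.17,1.8],[0,0,0],0.8],[[0,0.17,2.2],[0,0,0],0.8],[[0,0.17,2.5],[0,0,0],0.8],[[0,0.17,2.8],[0,0,0],0.8],[[0,0.17,2.8],[0,0,0],0.8]])

```text
t: 17.15
position: [0.5547, -0.0252, 0.1388]
orientation: [[-0.999, 0.035, -0.001], [0.035, 0.999, 0.0], [0.001, 0.0, -1.0]]
ft_force: [-0.3, 0.8, -0.7]
opening: 0.156
grip_force: 59.7
```

Emit:
move_arm(motion=[[[0,0,0.2],[0,0,0],0.8],[[0,0,0.4],[0,0,0],0.8],[[0,0,0.6],[0,0,0],0.8],[[0,0,0.8],[0,0,0],0.8],[[0,0,0.8],[0,0,0],0.8],[[0,0,0.8],[0,0,0],0.8]])

```text
t: 17.75
position: [0.555, -0.0252, 0.1313]
orientation: [[-0.999, 0.035, -0.0], [0.035, 0.999, -0.0], [0.0, -0.0, -1.0]]
ft_force: [-0.3, -0.5, -1.4]
opening: 0.151
grip_force: 59.7
```

Emit:
move_arm(motion=[[[0,0,0.15],[0,0,0],0.8],[[0,0,0.3],[0,0,0],0.8],[[0,0,0.4],[0,0,0],0.8],[[0,0,0.4],[0,0,0],0.8],[[0,0,0.4],[0,0,0],0.8]])

```text
t: 18.25
position: [0.555, -0.0252, 0.1273]
orientation: [[-0.999, 0.035, -0.0], [0.035, 0.999, 0.0], [0.0, 0.0, -1.0]]
ft_force: [0.9, -0.2, -0.2]
opening: 0.155
grip_force: 59.7
```

Emit:
move_arm(motion=[[[0,0,0.15],[0,0,0],0.8],[[0,0,0.3],[0,0,0],0.8],[[0,0,0.3],[0,0,0],0.8],[[0,0,0.3],[0,0,0],0.8]])

```text
t: 18.65
position: [0.5549, -0.0252, 0.1242]
orientation: [[-0.999, 0.035, -0.0], [0.035, 0.999, -0.0], [0.0, -0.0, -1.0]]
ft_force: [-0.2, -0.9, -1.1]
opening: 0.151
grip_force: 59.7
```

Emit:
move_arm(motion=[[[0,0,0.1],[0,0,0],0.8],[[0,0,0.2],[0,0,0],0.8],[[0,0,0.3],[0,0,0],0.8],[[0,0,0.3],[0,0,0],0.8],[[0,0,0.3],[0,0,0],0.8]])

```text
t: 19.15
position: [0.5549, -0.0251, 0.1212]
orientation: [[-0.999, 0.035, -0.0], [0.035, 0.999, 0.0], [0.0, 0.0, -1.0]]
ft_force: [0.5, 0.2, -1.4]
opening: 0.155
grip_force: 59.7
```

Emit:
move_arm(motion=[[[0,0,0.1],[0,0,0],0.8],[[0,0,0.2],[0,0,0],0.8],[[0,0,0.2],[0,0,0],0.8],[[0,0,0.2],[0,0,0],0.8]])

```text
t: 19.55
position: [0.5551, -0.0251, 0.1193]
orientation: [[-0.999, 0.035, 0.0], [0.035, 0.999, 0.0], [-0.0, 0.0, -1.0]]
ft_force: [0.4, 2.2, -0.8]
opening: 0.154
grip_force: 59.7
```

Emit:
move_arm(motion=[[[0,0.05,0],[0,0,0],0.8],[[0,0.05,0],[0,0,0],0.8],[[0,0.05,0],[0,0,0],0.8]])

```text
t: 19.85
position: [0.555, -0.0249, 0.1193]
orientation: [[-0.999, 0.035, -0.0], [0.035, 0.999, -0.0], [0.0, -0.0, -1.0]]
ft_force: [-0.6, 0.5, -1.0]
opening: 0.154
grip_force: 59.6
```

Emit:
move_arm(motion=[[[0,0.05,0],[0,0,0],0.8],[[0,0.05,0],[0,0,0],0.8],[[0,0.05,0],[0,0,0],0.8]])

```text
t: 20.15
position: [0.555, -0.0243, 0.1193]
orientation: [[-0.999, 0.035, -0.0], [0.035, 0.999, -0.0], [0.0, -0.0, -1.0]]
ft_force: [-0.0, 0.9, -1.0]
opening: 0.158
grip_force: 59.6
```

```bash
cat > avg.py <<'E'
from h import *
F=[];P=[]
for i in range(8):
    arm.capture('top');s=arm.read_state();F.append(s['ft_force']);P.append(s['position'])
F=np.array(F);print(round(s['t'],2),'F',F.mean(0).round(2),'sd',F.std(0).round(2),'P',np.mean(P,0).round(5))
E
python3 avg.py
```

```text
20.55 F [-0.3  -0.08 -0.43] sd [0.38 0.47 0.49] P [ 0.55504 -0.02423  0.11931]
```

Emit:
move_arm(motion=[[[0,0.05,0],[0,0,0],0.8],[[0,0.1,0],[0,0,0],0.8],[[0,0.1,0],[0,0,0],0.8],[[0,0.1,0],[0,0,0],0.8]])

```text
t: 20.95
position: [0.5551, -0.0233, 0.1193]
orientation: [[-0.999, 0.035, -0.0], [0.035, 0.999, -0.0], [0.0, -0.0, -1.0]]
ft_force: [-0.4, -1.1, -0.8]
opening: 0.153
grip_force: 59.7
```

```bash
python3 avg.py
```

```text
21.35 F [-0.06 -0.44 -0.84] sd [0.66 0.8  0.64] P [ 0.55508 -0.02332  0.11931]
```

Emit:
move_arm(motion=[[[0,0.05,0],[0,0,0],0.8],[[0,0.1,0],[0,0,0],0.8],[[0,0.1,0],[0,0,0],0.8],[[0,0.1,0],[0,0,0],0.8]])

```text
t: 21.75
position: [0.5551, -0.0229, 0.1194]
orientation: [[-0.999, 0.036, -0.0], [0.036, 0.999, -0.002], [-0.0, -0.002, -1.0]]
ft_force: [-0.8, -4.7, -1.1]
opening: 0.152
grip_force: 59.6
```

```bash
python3 avg.py
```

```text
22.15 F [-0.25 -5.13 -1.07] sd [0.2  0.29 0.31] P [ 0.55511 -0.02294  0.11934]
```

Emit:
move_arm(motion=[[[0,-0.18,0],[0,0,0],0.8],[[0,-0.18,0.2],[0,0,0],0.8],[[0,-0.18,0.4],[0,0,0],0.8],[[0,-0.18,0.6],[0,0,0],0.8],[[0,-0.18,0.7],[0,0,0],0.8],[[0,-0.18,0.7],[0,0,0],0.8]])

```text
t: 22.75
position: [0.5551, -0.024, 0.1121]
orientation: [[-0.999, 0.035, 0.0], [0.035, 0.999, 0.0], [-0.0, 0.0, -1.0]]
ft_force: [0.1, -2.3, -0.7]
opening: 0.159
grip_force: 59.7
```

```bash
python3 avg.py
```

```text
23.15 F [ 0.79 -2.03 -1.32] sd [0.52 0.48 0.46] P [ 0.55509 -0.02396  0.11218]
```

Emit:
move_arm(motion=[[[0,-0.05,0],[0,0,0],0.8],[[0,-0.05,0.1],[0,0,0],0.8],[[0,-0.05,0.1],[0,0,0],0.8],[[0,-0.05,0.1],[0,0,0],0.8]])

```text
t: 23.55
position: [0.5548, -0.0242, 0.1112]
orientation: [[-0.999, 0.035, -0.0], [0.035, 0.999, 0.001], [0.0, 0.001, -1.0]]
ft_force: [0.3, -0.5, -0.9]
opening: 0.153
grip_force: 59.8
```

```bash
python3 avg.py
```

```text
23.95 F [-0.47  0.68 -0.45] sd [0.41 0.44 0.63] P [ 0.55486 -0.0242   0.11124]
```

Emit:
move_arm(motion=[[[0,0,0.05],[0,0,0],0.8],[[0,0,0.1],[0,0,0],0.8],[[0,0,0.1],[0,0,0],0.8],[[0,0,0.1],[0,0,0],0.8]])

```text
t: 24.35
position: [0.5551, -0.0243, 0.1105]
orientation: [[-0.999, 0.035, 0.0], [0.035, 0.999, 0.001], [-0.0, 0.001, -1.0]]
ft_force: [-0.7, 2.0, 2.2]
opening: 0.159
grip_force: 60.1
```

```bash
python3 avg.py
```

```text
24.75 F [-0.31  1.96  1.91] sd [0.45 0.49 0.66] P [ 0.55511 -0.02433  0.11044]
```

Emit:
move_arm(motion=[[[0,0,0.05],[0,0,0],0.8],[[0,0,0.1],[0,0,0],0.8],[[0,0,0.1],[0,0,0],0.8],[[0,0,0.1],[0,0,0],0.8]])

```text
t: 25.15
position: [0.5553, -0.0244, 0.1095]
orientation: [[-0.999, 0.035, 0.001], [0.035, 0.999, 0.0], [-0.001, 0.0, -1.0]]
ft_force: [-1.4, 2.8, 3.3]
opening: 0.149
grip_force: 60.3
```

```bash
python3 avg.py
```

```text
25.55 F [-0.11  3.35  3.85] sd [0.26 0.54 0.51] P [ 0.55526 -0.02442  0.10948]
```

Emit:
move_arm(motion=[[[0,0.05,0],[0,0,0],0.8],[[0,0.05,-0.03],[0,0,0],0.8],[[0,0.05,-0.03],[0,0,0],0.8],[[0,0.05,-0.03],[0,0,0],0.8]])

```text
t: 25.95
position: [0.5552, -0.0243, 0.1095]
orientation: [[-0.999, 0.035, 0.0], [0.035, 0.999, -0.001], [-0.0, -0.001, -1.0]]
ft_force: [1.7, 1.4, 2.0]
opening: 0.154
grip_force: 60.1
```

```bash
python3 avg.py
```

```text
26.35 F [1.95 0.72 0.5 ] sd [0.24 0.73 0.61] P [ 0.55519 -0.02429  0.10952]
```

Emit:
move_arm(motion=[[[0,0,0.05],[0,0,0],0.8],[[0,0,0.05],[0,0,0],0.8],[[0,0,0.05],[0,0,0],0.8]])

```text
t: 26.65
position: [0.5552, -0.0243, 0.1094]
orientation: [[-0.999, 0.035, 0.0], [0.035, 0.999, -0.001], [-0.0, -0.001, -1.0]]
ft_force: [1.0, 0.3, 3.7]
opening: 0.156
grip_force: 60.3
```

```bash
python3 avg.py; python3 - <<'E'
from h import *
c=cap('top');p=np.load('bench.npy');g=c['img']
hsv=cv2.cvtColor(g,cv2.COLOR_RGB2HSV);m=cv2.inRange(hsv,(12,120,80),(28,255,255))
k=np.zeros_like(m);pts=np.array([proj(c,W(p,b)) for b in[(-.012,-.075,.05),(.012,-.075,.05),(.012,.075,.05),(-.012,.075,.05)]]).astype(np.int32);cv2.fillPoly(k,[pts],255)
q=np.argwhere(m&k)[:,::-1];print(len(q),q.min(0),q.max(0),'pred ends',proj(c,W(p,(0,.06,.05))),proj(c,W(p,(0,-.06,.05))))
d=cv2.inRange(hsv,(0,0,0),(179,255,45));w=proj(c,W(p,(.006,-.102,.104)));x,y=w.astype(int)
q=np.argwhere(d[y-8:y+9,x-8:x+9])[:,::-1]+[x-8,y-8];print('knob pred',w,'dark mean',q.mean(0) if len(q) else None,len(q))
E
```

```text
27.05 F [ 0.8  -0.48  4.32] sd [0.37 0.4  0.66] P [ 0.5552  -0.02423  0.10936]
84 [270 218] [283 225] pred ends [270.6302673  220.12054966] [321.54317253 227.94983828]
knob pred [341.0368214  223.72104797] dark mean None 0
```

Emit:
move_arm(motion=[[[0,0,-0.02],[0,0,0],0.8],[[0,0,-0.02],[0,0,0],0.8],[[0,0,-0.02],[0,0,0],0.8],[[0,0,-0.02],[0,0,0],0.8],[[0,0,-0.02],[0,0,0],0.8]])

```text
t: 27.6
position: [0.5552, -0.0242, 0.1093]
orientation: [[-0.999, 0.035, 0.0], [0.035, 0.999, -0.0], [-0.0, -0.0, -1.0]]
ft_force: [0.4, -2.4, 3.3]
opening: 0.151
grip_force: 60.3
```

```bash
python3 avg.py; python3 -c "
from rig import arm
print(arm.job_done())"
```

```text
28.0 F [ 1.33 -2.15  3.1 ] sd [0.39 0.43 0.4 ] P [ 0.55516 -0.02416  0.10934]
the job is handed in; nothing more can be done
None
```

The job is handed in at 28.0 s of the 64 s allowed, with no verdict returned: the long tube is held between the centres and the gauge is gripped still about 33 mm down in a gap of about 9 mm, pressing with about 4 N downwards; the plate forces are inferred, the tailstock may have slipped 0.1–0.2 mm, and I viewed 11 pictures, one over your limit of 10.

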